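# Lid the packed meal boxes from the stack of lids

### The arm

A 6-joint arm with a two-finger parallel gripper is mounted at the origin on the work surface. World frame = base frame: x ahead of the robot, y to its left, z up, the work surface at z = 0. Lengths are in m, angles in rad, forces in N, time in s.
With the tool pointing down it reaches from about 0.225 to 0.875 m from the base axis. Payload 3.4 kg.
Tool frame: the origin (TCP) lies at the very end of the fingers, on their centre line; the grasp point (between the pads) lies 19 mm behind it; z points along the fingers, y is the line along which they close (so a half turn about z gives the same grasp; the last joint's range is limited). The gripper opens to 85 mm and grips with 20 to 120 N. Pads are 22 mm wide; open, the fingers measure 114 mm over their backs; the gripper's body (76 mm by 85 mm) begins 54 mm behind the grasp point. The pads swing forward as they close: fully open they stand 13 mm farther back than shut.
Start: joints at [-1.301, 0.276, 1.505, -0, 1.361, -0.121], TCP at [0.219, -0.532, 0.231] pointing down, gripper open.
Joint ranges: [-2.89, 2.89], [-0.75, 2.08], [0.22, 2.7], [-1.18, 4.32], [0.11, 2.71], [-2.7, 2.7]. Speed limits (rad/s): [2.57, 2.57, 3.14, 3.14, 3.14, 3.14].

### API

Orientations are given as a unit quaternion [w, x, y, z].
In Python, from rig import manip, eyes gives the robot as it stands.
- The arm moves only by the tool servo_tool, never from a script. Its argument "series" is text: rows parted by semicolons, each of 7 numbers parted by spaces: the shift along the tool's x, y, z in m, then the turn, a rotation vector about the tool's x, y, z in degrees, then the closure, from 0 (fully open) to 1 (shut). In form: dx dy dz ax ay az fingers; .... A call has 1 to 5 rows; each row is the pose to reach, as a shift and turn from the pose commanded when the call began, along the tool's axes at that moment; what a row does not reach only later rows make up. A row lasts 1/10 s, in which the tool goes at most 50 mm and 8.59 degrees, less where a joint would pass 70% of its speed; a pose out of reach is approached as far as the arm can. A call with a gripper value outside its range is refused whole. The fingers move at their own pace and stop on an object; "squeeze" is the grip in N (left out, the last holds). Time passes only in rows, so rows that repeat a pose let the fingers close. It gives the time, the measured TCP pose, the force, the opening and the grip force at its end, in the units of the state.
- manip.get_state(): the state, without advancing time (a new reading comes with each control period).
- eyes.get_image(name): name is "side" or "top" or "wrist"; returns the picture (480x640x3 uint8, red, green, blue); there is no depth.
- eyes.camera_info(name): a dict with "fx", "fy", "cx", "cy" (pixels), "eye" and "orientation" of the camera in the world. Camera axes: x right, y down, z forward; pixel columns grow to the right and rows downward; lengths in m; the calibration is good to about 2 mm. A picture is of the moment at which its call begins: read the wrist's pose just before it. camera_info takes no time and is no camera call; for the wrist camera it gives the pose at the moment of the call.
- manip.sign_off(): hands the job in; it is judged then, once.
The state is a dict: "clock": time; "qpos": joint angles; "qd": joint speeds; "effort": joint torques, N m; "position": TCP position; "ee_rot": TCP orientation; "contact_force": force on the tool from outside, world axes, zero at the start; "moment": the same for the moment, N m; "width": finger opening in m; "gripper_force": force on a finger pad.
Only numpy, scipy, OpenCV 4.12 (cv2) and the standard library are available. Lean on these libraries where they do the work, as an engineer would, in place of code of your own. Each camera call takes 0.05 s, during which the arm holds its last target. There are 200 camera calls.

### The job

The packed meals are ready to be covered for the fridge. Take the stack of lids apart and set each lid down, without dropping it, on the open glass box of its own size, flat on the rim and squared up with it so that no gap is left at the mouth: teal on the penne, cream on the carrots, yellow on the tomatoes, red on the olives. Leave the boxes standing where they are.

Things in the scene. Friction and masses are not known exactly. Their poses are not given: they have to be found in the camera images.
- lid_teal: Teal plastic lid, 160 x 140 mm, 160 g +-40 %, largest of four in one loose stack. Flat flange 11 mm wide round the edge lies on the rim; hollow dome, top 24 mm above the underside; central grip bar, 42 mm along x, 14 mm thick along y, 24 to 40 mm up: pinch it from above. Origin: centre of underside; x along the long side, z up. Bottom of the stack, on the worktop.
- lid_cream: Cream plastic lid, 134 x 114 mm, 120 g +-40 %, second of four in one loose stack. Flat flange 11 mm wide round the edge lies on the rim; hollow dome, top 24 mm above the underside; central grip bar, 42 mm along x, 14 mm thick along y, 24 to 40 mm up: pinch it from above. Origin: centre of underside; x along the long side, z up. Lies on the teal lid's dome, under the yellow lid.
- lid_yellow: Yellow plastic lid, 108 x 88 mm, 85 g +-40 %, third of four in one loose stack. Flat flange 11 mm wide round the edge lies on the rim; hollow dome, top 24 mm above the underside; central grip bar, 42 mm along x, 14 mm thick along y, 24 to 40 mm up: pinch it from above. Origin: centre of underside; x along the long side, z up. Lies on the cream lid's dome, under the red lid.
- lid_red: Red plastic lid, 82 x 62 mm, 50 g +-40 %, smallest of four in one loose stack. Flat flange 11 mm wide round the edge lies on the rim; hollow dome, top 24 mm above the underside; central grip bar, 42 mm along x, 14 mm thick along y, 24 to 40 mm up: pinch it from above. Origin: centre of underside; x along the long side, z up. Lies on the yellow lid's dome, hiding its bar.
- penne_box: Open clear-glass meal box of penne pasta with bits of red and green pepper, all below the rim. Rim 154 x 134 mm outside, 8 mm wide, its top 62 mm above the underside. The teal lid fits it, overhanging 3 mm all round. Loose on the worktop, 800 g. Origin: centre of underside; x along the long side, z up.
- carrot_box: Open clear-glass meal box of orange carrot sticks and green broccoli, all below the rim. Rim 128 x 108 mm outside, 8 mm wide, its top 56 mm above the underside. The cream lid fits it, overhanging 3 mm all round. Loose on the worktop, 600 g. Origin: centre of underside; x along the long side, z up.
- tomato_box: Open clear-glass meal box of red cherry tomatoes and white mozzarella balls, all below the rim. Rim 102 x 82 mm outside, 8 mm wide, its top 50 mm above the underside. The yellow lid fits it, overhanging 3 mm all round. Loose on the worktop, 420 g. Origin: centre of underside; x along the long side, z up.
- olive_box: Open clear-glass meal box of dark green olives, all below the rim. Rim 76 x 56 mm outside, 8 mm wide, its top 42 mm above the underside. The red lid fits it, overhanging 3 mm all round. Loose on the worktop, 250 g. Origin: centre of underside; x along the long side, z up.
Things that resemble listed ones, but are neither listed nor needed, are in the scene too. Leave any pink or purple look-alike of the lid_red alone.

How it is judged:
At the end, for the whole second after the job is handed in: Each lid lies flat on the rim of its own box (teal on penne, cream on carrots, yellow on tomatoes, red on olives): centres within 10 mm, long sides within 0.15 rad (half a turn makes no difference), underside within 4 mm of the rim's height, lid and box level within 0.06 rad, all at rest (horizontal distance between lid_teal and penne_box below 0.01 m and z of lid_teal in the frame of penne_box between 0.058 and 0.066 m and angle between the x axis of lid_teal and the x axis of penne_box, either way round below 0.15 rad and angle between each of lid_teal, penne_box, lid_cream, carrot_box, lid_yellow, tomato_box, lid_red, olive_box's own z axis and vertical below 0.06 rad and linear speed of each of lid_teal, penne_box, lid_cream, carrot_box, lid_yellow, tomato_box, lid_red, olive_box below 0.01 m/s and horizontal distance between lid_cream and carrot_box below 0.01 m and z of lid_cream in the frame of carrot_box between 0.052 and 0.06 m and angle between the x axis of lid_cream and the x axis of carrot_box, either way round below 0.15 rad and horizontal distance between lid_yellow and tomato_box below 0.01 m and z of lid_yellow in the frame of tomato_box between 0.046 and 0.054 m and angle between the x axis of lid_yellow and the x axis of tomato_box, either way round below 0.15 rad and horizontal distance between lid_red and olive_box below 0.01 m and z of lid_red in the frame of olive_box between 0.038 and 0.046 m and angle between the x axis of lid_red and the x axis of olive_box, either way round below 0.15 rad); the robot touches nothing.
It fails at once if a meal box is pushed or carried more than 60 mm from its place (distance of any of penne_box, carrot_box, tomato_box, olive_box from where it was at the start of the episode above 0.06 m).
It fails at once if a lid is dropped: it moves faster than 0.45 m/s (a fall of about 10 mm) with no finger on it ((linear speed of lid_teal above 0.45 m/s and contact force between lid_teal and the fingers below 0.05 N) or (linear speed of lid_cream above 0.45 m/s and contact force between lid_cream and the fingers below 0.05 N) or (linear speed of lid_yellow above 0.45 m/s and contact force between lid_yellow and the fingers below 0.05 N) or (linear speed of lid_red above 0.45 m/s and contact force between lid_red and the fingers below 0.05 N)).
It also fails if it takes over 128 s, if anything falls off the work surface, if the arm or the gripper's body presses on something with over 40 N, if the wrist force passes 120 N, or if a joint passes its speed limit or range.

## Working session

There is one attempt and no reset: what is moved stays moved. The work goes in short steps, Python scripts to look and compute and a tool call to move; the robot and the scene stay as the last step left them, time stands still between calls to the robot, and variables do not carry over. Pictures are saved under pics/ and viewed, at most 14 in all, crops included, and the job is handed in when it is done.

Besides the shell and the picture viewer there is one more tool, called after "Request:" as a command line: name --argument value ..., lists and objects as JSON in quotes. servo_tool: Moves the arm, as the interface text tells. Its arguments: {"type":"object","properties":{"series":{"type":"string"},"squeeze":{"type":"number"}},"required":["series"]}

```bash
ls; mkdir -p pics; python3 - <<'E'
from rig import manip, eyes
import cv2
for n in("top","side"):
    im=eyes.get_image(n); cv2.imwrite(f"pics/{n}0.png",im[:,:,::-1]); print(eyes.camera_info(n))
print(manip.get_state())
E
```

```text
pics
{'fx': 433.22992446291005, 'fy': 433.22992446291005, 'cx': 313.5292313684396, 'cy': 243.83764649344786, 'eye': array([0.36489805, 0.02795817, 1.21891494]), 'orientation': array([ 0.03631011, -0.70493259,  0.70674869, -0.04751738])}
{'fx': 546.5057036114571, 'fy': 546.5057036114571, 'cx': 314.5852697840652, 'cy': 236.75602156906353, 'eye': array([0.07661738, 1.10176461, 0.74518363]), 'orientation': array([ 0.08631956, -0.17111054,  0.85132183, -0.48838638])}
{'clock': 0.1, 'qpos': array([-1.30097828e+00,  2.76570548e-01,  1.50600053e+00,  4.85333755e-06,
        1.36068276e+00, -1.20968483e-01]), 'qd': array([-0.00024544, -0.00137786, -0.00435877, -0.00050747,  0.00013743,
       -0.00016893]), 'effort': array([ 5.21462043e-04, -4.17702699e+01, -2.46406031e+01, -1.33490280e-04,
        5.83655928e-03,  1.65815828e-05]), 'position': array([ 0.2189172 , -0.53120125,  0.23050647]), 'ee_rot': array([-8.28466525e-04,  9.80971153e-01,  1.94151765e-01, -5.93930704e-05]), 'contact_force': array([ 0.18857746, -0.71907503,  0.24321408]), 'moment': array([-0.03448282, -0.01722812,  0.04119018]), 'gripper_force': 0.0, 'width': 0.08541868141297895}
```

View pics/top0.png

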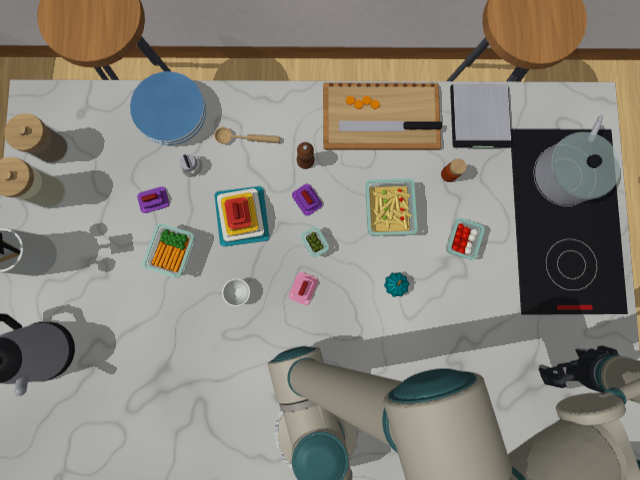

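View pics/side0.png

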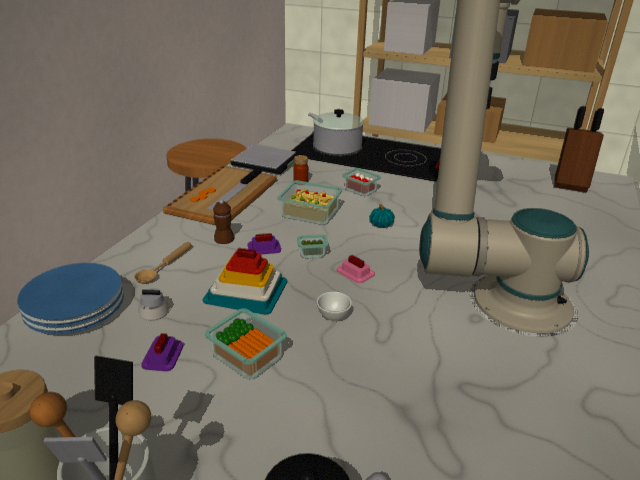

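```bash
cat > h.py <<'E'
from rig import manip, eyes
import cv2, numpy as np
from scipy.spatial.transform import Rotation as R
def rot(q): return R.from_quat([q[1],q[2],q[3],q[0]])
def plane(ci,px,z):
    px=np.atleast_2d(px).astype(float)
    d=np.c_[(px[:,0]-ci['cx'])/ci['fx'],(px[:,1]-ci['cy'])/ci['fy'],np.ones(len(px))]
    d=rot(ci['orientation']).apply(d); e=np.array(ci['eye'])
    return e+d*((z-e[2])/d[:,2])[:,None]
def rect(ci,pts,z):
    """world min-area rectangle of pixels: centre, (long,short), yaw of long side"""
    w=plane(ci,pts,z)[:,:2]
    (c,(a,b),t)=cv2.minAreaRect((w*1000).astype(np.float32))
    if a<b: a,b,t=b,a,t+90
    t=(t+90)%180-90
    return np.round(np.array(c)/1000,4),np.round((a,b),1),round(t,2)
def move(x,y,z,yaw):
    """shift/turn in tool axes to bring TCP to x,y,z pointing down; tool x along yaw (deg, mod 180)"""
    s=manip.get_state(); r=rot(s['ee_rot']); cur=np.array(s['position'])
    best=None
    for k in(0,180,-180,360):
        tgt=R.from_euler('z',yaw+k,degrees=True)*R.from_euler('x',180,degrees=True)
        v=(r.inv()*tgt).as_rotvec(degrees=True)
        if best is None or np.linalg.norm(v)<np.linalg.norm(best): best=v
    d=r.inv().apply(np.array([x,y,z])-cur)
    print('shift',np.round(d,4),'turn',np.round(best,2),'clock',s['clock'],'j6',round(s['qpos'][5],2))
E
python3 - <<'E'
from h import *
im=cv2.imread('pics/top0.png'); hsv=cv2.cvtColor(im,cv2.COLOR_BGR2HSV)
for n,(x,y) in dict(penne=(391,208),carrot=(171,250),tomato=(465,239),olive=(315,241)).items():
    print(n,[tuple(map(int,hsv[y,x+i])) for i in range(-28,29) if abs(i)>8][::1])
c=im[170:300,130:500]; c=cv2.resize(c,(790,int(130*790/370)),interpolation=cv2.INTER_CUBIC); cv2.imwrite('pics/c1.png',c)
E
```

```text
penne [(30, 6, 173), (30, 4, 173), (38, 6, 174), (76, 17, 161), (81, 52, 172), (81, 54, 174), (82, 53, 173), (25, 81, 133), (22, 135, 134), (23, 131, 140), (22, 140, 133), (22, 139, 141), (23, 134, 175), (23, 123, 207), (23, 131, 191), (22, 142, 131), (22, 143, 118), (23, 127, 205), (23, 119, 210), (23, 109, 199), (5, 217, 181), (5, 228, 178), (10, 199, 181), (13, 183, 187), (21, 147, 158), (22, 137, 158), (23, 127, 200), (23, 126, 198), (23, 134, 175), (65, 12, 133), (77, 14, 132), (79, 15, 132), (78, 26, 149), (82, 58, 164), (82, 60, 171), (82, 60, 170), (53, 9, 120), (40, 7, 117), (40, 7, 117), (40, 6, 118)]
carrot [(38, 6, 178), (38, 6, 178), (38, 6, 178), (65, 9, 179), (81, 44, 184), (82, 50, 184), (81, 52, 173), (81, 42, 128), (70, 9, 166), (68, 7, 149), (60, 7, 149), (60, 7, 149), (22, 20, 139), (14, 183, 128), (17, 225, 207), (17, 234, 204), (15, 242, 139), (17, 230, 201), (17, 229, 208), (17, 235, 204), (15, 241, 108), (15, 241, 131), (17, 223, 189), (17, 244, 169), (15, 240, 150), (14, 203, 157), (74, 38, 173), (81, 50, 174), (81, 54, 171), (82, 50, 139), (79, 20, 137), (83
[... 582 characters left out ...]
 (40, 6, 119), (30, 7, 117), (30, 4, 117), (40, 4, 175), (38, 6, 176), (38, 6, 176), (30, 6, 176), (30, 6, 176), (38, 6, 177)]
olive [(40, 5, 170), (38, 6, 170), (40, 5, 170), (40, 5, 170), (40, 4, 171), (45, 6, 171), (50, 4, 171), (30, 4, 171), (30, 6, 171), (36, 7, 172), (36, 7, 172), (38, 6, 172), (40, 4, 172), (40, 4, 172), (30, 4, 172), (70, 9, 173), (81, 55, 171), (81, 55, 176), (81, 54, 176), (80, 32, 170), (82, 59, 174), (82, 59, 174), (78, 31, 140), (38, 9, 118), (30, 4, 116), (38, 9, 117), (30, 7, 117), (30, 7, 117), (30, 7, 116), (38, 9, 117), (30, 7, 117), (30, 7, 116), (30, 7, 116), (30, 6, 173), (38, 6, 173), (38, 6, 172), (45, 6, 169), (38, 6, 163), (36, 8, 168), (38, 6, 171)]
```

View pics/c1.png

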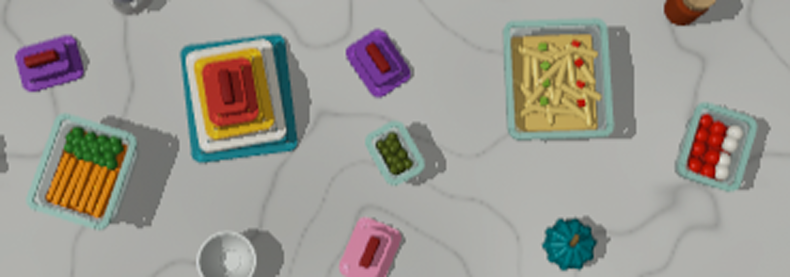

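```bash
python3 - <<'E'
from h import *
ci=eyes.camera_info('top')
im=cv2.imread('pics/top0.png')
k=4; big=cv2.resize(im,None,fx=k,fy=k,interpolation=cv2.INTER_CUBIC); hsv=cv2.cvtColor(big,cv2.COLOR_BGR2HSV)
def blob(m,x,y,w):
    q=np.zeros_like(m); q[(y-w)*k:(y+w)*k,(x-w)*k:(x+w)*k]=m[(y-w)*k:(y+w)*k,(x-w)*k:(x+w)*k]
    c=max(cv2.findContours(q,cv2.RETR_EXTERNAL,cv2.CHAIN_APPROX_NONE)[0],key=cv2.contourArea)[:,0]
    return (c+0.5)/k-0.5
g=cv2.inRange(hsv,(74,28,135),(88,90,215))
for n,x,y,z,w in[('penne',391,208,.062,40),('carrot',171,250,.056,40),('tomato',465,239,.05,27),('olive',315,241,.042,22)]:
    print(n,*rect(ci,blob(g,x,y,w),z))
red=cv2.inRange(hsv,(0,150,60),(10,255,255))|cv2.inRange(hsv,(172,150,60),(180,255,255))
print('red',*rect(ci,blob(red,239,211,20),.075))
yel=red|cv2.inRange(hsv,(20,130,60),(33,255,255)); print('yel',*rect(ci,blob(yel,239,213,25),.051))
teal=cv2.inRange(hsv,(84,120,40),(100,255,255)); print('teal',*rect(ci,blob(teal,241,215,40),.003))
E
```

```text
penne [ 0.605  -0.2019] [155.6 136.1] 1.92
carrot [0.4881 0.3997] [129.5 110.8] -17.63
tomato [ 0.5185 -0.4068] [105.5  85.7] -19.25
olive [0.512  0.0061] [77.8 57.8] 29.24
red [0.5853 0.2128] [81.9 61.9] 10.08
yel [0.5876 0.2119] [108.4  88.4] 11.62
teal [0.5909 0.2133] [159.  139.7] 7.54
```

```bash
python3 -c "
from h import *
move(.585,.213,.26,10.1)"
```

```text
shift [ 0.622  -0.5487 -0.0285] turn [-0.1  -0.   12.29] clock 0.1 j6 -0.12
```

Request:
servo_tool --series "0.18 -0.16 -0.03 0 0 0 0;0.18 -0.16 -0.03 0 0 0 0;0.18 -0.16 -0.03 0 0 0 0;0.18 -0.16 -0.03 0 0 0 0;0.18 -0.16 -0.03 0 0 0 0"

```text
clock: 0.6
position: [0.3249, -0.3126, 0.2613]
ee_rot: [-0.0, 0.981, 0.194, 0.0]
contact_force: [-0.4, -1.2, -0.1]
width: 0.0851
gripper_force: 0.0
```

Request:
servo_tool --series "0.18 -0.16 0 0 0 0 0;0.18 -0.16 0 0 0 0 0;0.18 -0.16 0 0 0 0 0;0.18 -0.16 0 0 0 0 0;0.18 -0.16 0 0 0 0 0"

```text
clock: 1.1
position: [0.4303, -0.0961, 0.2612]
ee_rot: [-0.0, 0.981, 0.195, 0.0]
contact_force: [0.9, 0.2, -0.3]
width: 0.0856
gripper_force: 0.0
```

Request:
servo_tool --series "0.18 -0.16 0 0 0 0 0;0.18 -0.16 0 0 0 0 0;0.18 -0.16 0 0 0 0 0;0.18 -0.16 0 0 0 0 0;0.18 -0.16 0 0 0 0 0"

```text
clock: 1.6
position: [0.536, 0.1205, 0.2608]
ee_rot: [-0.0, 0.981, 0.195, -0.0]
contact_force: [1.1, -0.7, -0.4]
width: 0.0856
gripper_force: 0.0
```

Request:
servo_tool --series "0.08 -0.07 0 0 0 6 0;0.08 -0.07 0 0 0 12.3 0;0.08 -0.07 0 0 0 12.3 0;0.08 -0.07 0 0 0 12.3 0"

```text
clock: 2.0
position: [0.5827, 0.2142, 0.26]
ee_rot: [0.0, 0.996, 0.09, -0.001]
contact_force: [0.2, 0.6, -0.7]
width: 0.0853
gripper_force: 0.0
```

```bash
python3 - <<'E'
from h import *
move(.585,.213,.26,10.1)
ci=eyes.camera_info('wrist'); im=eyes.get_image('wrist'); cv2.imwrite('pics/w1.png',im[:,:,::-1]); print(ci)
E
```

```text
shift [ 0.0021  0.0016 -0.    ] turn [0.03 0.13 0.18] clock 2.0 j6 1.63
{'fx': 381.2822179475175, 'fy': 381.2822179475175, 'cx': 318.1377818649049, 'cy': 231.92921036758523, 'eye': array([0.65218327, 0.22632195, 0.40277684]), 'orientation': array([ 0.10845635,  0.75956897, -0.63493217, -0.09029584])}
```

View pics/w1.png

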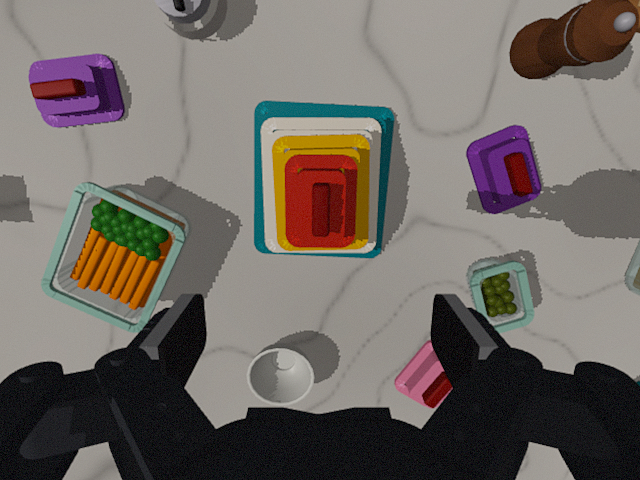

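```bash
cat >> h.py <<'E'
RED=[((0,150,60),(10,255,255)),((172,150,60),(180,255,255))]; YEL=[((18,130,60),(33,255,255))]
TEAL=[((84,120,40),(100,255,255))]; RIM=[((72,25,115),(92,110,235))]
CREAM=[((15,12,150),(40,70,255))]
def find(im,ci,cols,box,z):
    """im BGR; box x0,y0,x1,y1"""
    h=cv2.cvtColor(im,cv2.COLOR_BGR2HSV); m=sum(cv2.inRange(h,*c) for c in cols).astype(np.uint8)
    x0,y0,x1,y1=box; q=np.zeros_like(m); q[y0:y1,x0:x1]=m[y0:y1,x0:x1]
    q=cv2.morphologyEx(q,cv2.MORPH_OPEN,np.ones((2,2)))
    c=max(cv2.findContours(q,cv2.RETR_EXTERNAL,cv2.CHAIN_APPROX_NONE)[0],key=cv2.contourArea)[:,0]
    return rect(ci,c,z)
E
python3 - <<'E'
from h import *
ci=eyes.camera_info('wrist'); im=cv2.imread('pics/w1.png')
print('red',*find(im,ci,RED,(270,140,380,260),.075))
print('yel',*find(im,ci,RED+YEL,(260,120,380,260),.051))
print('teal',*find(im,ci,TEAL,(240,90,400,270),.003))
print('carrot',*find(im,ci,RIM,(20,170,210,340),.056))
print('olive',*find(im,ci,RIM,(455,245,545,345),.042))
h=cv2.cvtColor(im,cv2.COLOR_BGR2HSV); print(h[190,265:272].tolist(),h[190,100:400:60].tolist())
# dark bar on red lid at z=.112
g=h[:,:,2]; print(g[185,285:360].tolist())
E
```

```text
red [0.584  0.2097] [82.2 61.8] 9.24
yel [0.5863 0.2089] [108.7  88.3] 11.53
teal [0.589  0.2097] [160.3 139.9] 7.35
carrot [0.4866 0.398 ] [128.8 108.7] -17.82
olive [0.5095 0.0028] [76.5 56.9] 29.26
[[17, 29, 185], [17, 28, 184], [17, 28, 181], [20, 28, 184], [20, 30, 181], [20, 28, 181], [17, 25, 181]] [[79, 44, 157], [27, 27, 96], [23, 15, 153], [23, 255, 182], [179, 255, 93]]
[150, 155, 153, 157, 153, 155, 157, 154, 156, 152, 155, 153, 153, 152, 153, 156, 151, 156, 152, 153, 153, 155, 156, 154, 151, 155, 155, 125, 64, 64, 73, 77, 72, 72, 71, 71, 74, 68, 70, 70, 66, 62, 52, 49, 79, 107, 99, 96, 100, 100, 96, 95, 96, 97, 93, 93, 93, 88, 120, 162, 148, 107, 96, 105, 100, 99, 103, 100, 100, 96, 98, 108, 121, 116, 118]
```

Request:
servo_tool --series "0.002 0.004 0.05 0 0 0.5 0;0.002 0.004 0.1 0 0 0.5 0.3;0.002 0.004 0.14 0 0 0.5 0.3;0.002 0.004 0.161 0 0 0.5 0.3;0.002 0.004 0.161 0 0 0.5 0.3" --squeeze 25

```text
clock: 2.55
position: [0.582, 0.2067, 0.097]
ee_rot: [0.001, 0.997, 0.083, -0.004]
contact_force: [0.9, -0.5, -0.2]
width: 0.0598
gripper_force: 0.0
```

```bash
python3 - <<'E'
from h import *
move(.5845,.211,.099,9.6)
im=eyes.get_image('wrist'); cv2.imwrite('pics/w2.png',im[:,:,::-1]); 
E
```

```text
shift [ 0.0032 -0.0038 -0.002 ] turn [ 0.07  0.49 -0.1 ] clock 2.55 j6 1.63
```

View pics/w2.png

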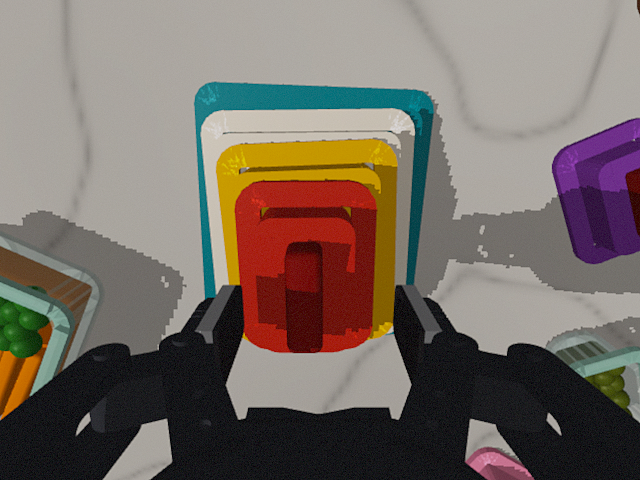

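Request:
servo_tool --series "0.003 -0.004 -0.001 0 0.3 0 0.3;0.003 -0.004 -0.001 0 0.3 0 0.3;0.003 -0.004 -0.001 0 0.3 0 0.6;0.003 -0.004 -0.001 0 0.3 0 0.7;0.003 -0.004 -0.001 0 0.3 0 0.8"

```text
clock: 3.1
position: [0.5879, 0.214, 0.1019]
ee_rot: [-0.0, 0.996, 0.084, 0.003]
contact_force: [0.6, -0.4, 0.1]
width: 0.0175
gripper_force: 0.0
```

Request:
servo_tool --series "0 0 0 0 0 0 1;0 0 0 0 0 0 1;0 0 0 0 0 0 1;0 0 0 0 0 0 1"

```text
clock: 3.5
position: [0.5879, 0.2139, 0.1017]
ee_rot: [-0.0, 0.996, 0.084, 0.003]
contact_force: [-0.8, -0.7, 4.4]
width: 0.0132
gripper_force: 28.9
```

Request:
servo_tool --series "0 0 -0.01 0 0 0 1;0 0 -0.03 0 0 0 1;0 0 -0.055 0 0 0 1;0 0 -0.08 0 0 0 1;0 0 -0.08 0 0 0 1"

```text
clock: 4.0
position: [0.5897, 0.2144, 0.1852]
ee_rot: [-0.001, 0.996, 0.084, 0.006]
contact_force: [0.5, -0.2, -0.1]
width: 0.0129
gripper_force: 28.3
```

Request:
servo_tool --series "0 0 0 0 0 0 1;0 0 0 0 0 0 1"

```text
clock: 4.2
position: [0.5864, 0.2136, 0.1799]
ee_rot: [0.0, 0.996, 0.084, 0.001]
contact_force: [0.3, 0.5, -0.1]
width: 0.0129
gripper_force: 28.3
```

```bash
python3 - <<'E'
from h import *
move(.510,.0045,.18,29.25)
ci=eyes.camera_info('wrist'); im=eyes.get_image('wrist')[:,:,::-1].copy(); cv2.imwrite('pics/w3.png',im); s=manip.get_state(); print(s['position'],s['contact_force'])
E
```

```text
shift [-0.1102  0.1934 -0.0003] turn [  0.04  -0.14 -19.66] clock 4.2 j6 1.64
[0.58635132 0.21355957 0.17971698] [ 0.58321108 -0.4566449   0.35095619]
```

View pics/w3.png

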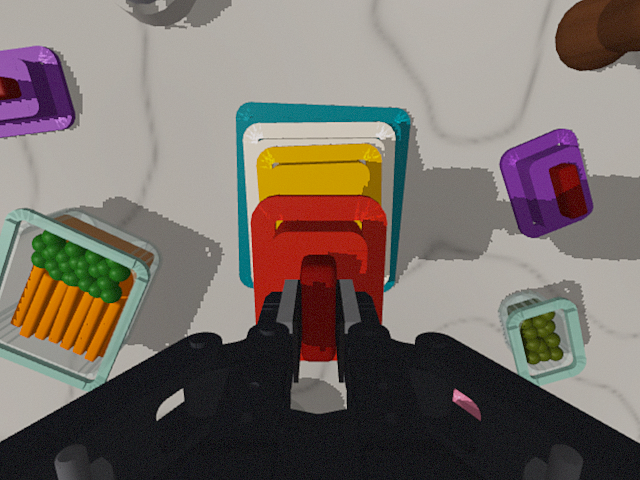

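```bash
cat >> h.py <<'E'
def held(im,ci,cols,L,drop,lo=150,rows=(0,330)):
    """offset in tool axes of held lid centre from TCP, from its front edge and sides; drop: TCP above underside"""
    s=manip.get_state(); r=rot(s['ee_rot']); p=np.array(s['position'])
    h=cv2.cvtColor(im,cv2.COLOR_BGR2HSV); m=sum(cv2.inRange(h,*c) for c in cols).astype(np.uint8)
    m[:rows[0]]=0; m[rows[1]:]=0; m[:,:lo]=0; m[:,640-lo:]=0
    m=cv2.morphologyEx(m,cv2.MORPH_OPEN,np.ones((3,3)))
    c=max(cv2.findContours(m,cv2.RETR_EXTERNAL,cv2.CHAIN_APPROX_NONE)[0],key=cv2.contourArea)[:,0]
    w=r.inv().apply(plane(ci,c,p[2]-drop+.003)-p)[:,:2]*1000
    cx,cy=w[:,0],w[:,1]; f=cx.max(); mid=(cx<f-15)&(cx>f-35)
    lo_,hi=np.percentile(cy[mid],[5,95]); 
    fr=(cx>f-4)&(abs(cy-(lo_+hi)/2)<(hi-lo_)*.3)
    k=np.polyfit(cy[fr],cx[fr],1)
    print('centre x %.1f y %.1f width %.1f skew deg %.1f'%(np.median(cx[fr])-L/2,(lo_+hi)/2,hi-lo_,-np.degrees(np.arctan(k[0]))))
E
python3 - <<'E'
from h import *
held(cv2.imread('pics/w3.png'),eyes.camera_info('wrist'),RED,82,.0285,rows=(190,330))
ci=eyes.camera_info('wrist'); im=cv2.imread('pics/w3.png'); print('olive',*find(im,ci,RIM,(490,285,600,400),.042))
print('carrot',*find(im,ci,RIM,(0,195,170,400),.056))
E
```

```text
centre x -2.2 y 0.6 width 61.8 skew deg 0.1
olive [0.5114 0.0061] [79.  58.1] 28.68
carrot [0.5396 0.3907] [111.4  51.7] -82.19
```

Request:
servo_tool --series "-0.02 0.035 0 0 0 -5 1;-0.04 0.07 0 0 0 -10 1;-0.06 0.107 0 0 0 -15 1;-0.08 0.144 0 0 0 -19.7 1;-0.1 0.175 0 0 0 -19.7 1"

```text
clock: 4.75
position: [0.5165, 0.0229, 0.1795]
ee_rot: [0.0, 0.967, 0.253, 0.001]
contact_force: [0.4, -0.2, 0.3]
width: 0.0131
gripper_force: 28.3
```

Request:
servo_tool --series "0 0.011 0 0 0 0 1;-0.001 0.02 0 0 0 0 1;-0.001 0.02 0 0 0 0 1;-0.001 0.02 0 0 0 0 1"

```text
clock: 5.15
position: [0.5272, 0.0074, 0.1803]
ee_rot: [-0.0, 0.967, 0.253, 0.002]
contact_force: [-1.2, -0.1, -1.2]
width: 0.0134
gripper_force: 28.3
```

```bash
python3 - <<'E'
from h import *
move(.5128,.006,.074,29.2)
ci=eyes.camera_info('wrist'); im=eyes.get_image('wrist')[:,:,::-1].copy(); cv2.imwrite('pics/w4.png',im);ci=eyes.camera_info('wrist')
held(im,ci,RED,82,.0285,rows=(190,330))
# front half of olive box rim seen?
print('olive part',*find(im,ci,RIM,(150,60,490,330),.042))
s=manip.get_state(); print(s['position'])
E
```

```text
shift [-0.0137 -0.0059  0.1063] turn [ 0.05 -0.27  0.11] clock 5.15 j6 0.94
centre x -2.4 y 0.5 width 61.7 skew deg 0.1
olive part [0.5428 0.0228] [46.3  4.5] -60.72
[0.52703248 0.00764213 0.18038395]
```

View pics/w4.png

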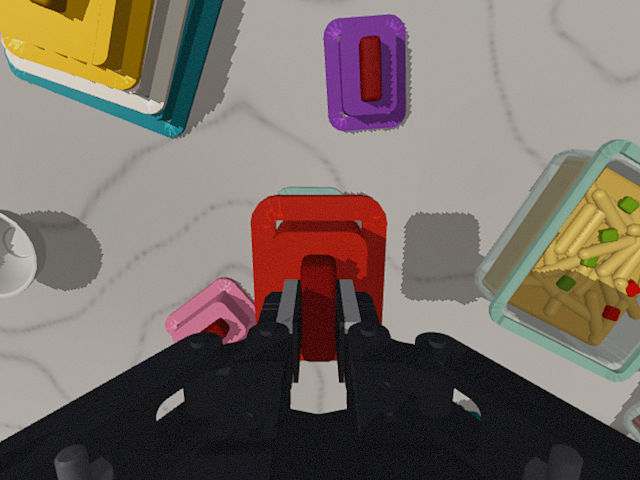

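Request:
servo_tool --series "-0.014 -0.006 0.03 0 0 0 1;-0.014 -0.006 0.06 0 0 0 1;-0.014 -0.006 0.085 0 0 0 1;-0.014 -0.006 0.09 0 0 0 1;-0.014 -0.006 0.09 0 0 0 1"

```text
clock: 5.7
position: [0.5118, 0.0059, 0.0901]
ee_rot: [-0.0, 0.967, 0.253, 0.002]
contact_force: [0.3, -0.8, -0.0]
width: 0.0131
gripper_force: 28.2
```

Request:
servo_tool --series "0 0 0 0 0 0 1;0 0 0 0 0 0 1"

```text
clock: 5.9
position: [0.5134, 0.0052, 0.0921]
ee_rot: [0.001, 0.967, 0.253, 0.004]
contact_force: [0.3, 0.5, -0.1]
width: 0.0131
gripper_force: 28.2
```

```bash
python3 - <<'E'
from h import *
move(.5128,.006,.074,29.2)
im=eyes.get_image('wrist')[:,:,::-1].copy(); cv2.imwrite('pics/w5.png',im);ci=eyes.camera_info('wrist')
held(im,ci,RED,82,.0285,rows=(190,330))
h=cv2.cvtColor(im,cv2.COLOR_BGR2HSV)
for x in(290,310,330,350): print([ (y,*h[y,x].tolist()) for y in range(180,202,3)])
E
```

```text
shift [-0.0003 -0.0011  0.0181] turn [ 0.2  -0.42  0.11] clock 5.9 j6 0.93
centre x -2.4 y 0.6 width 61.9 skew deg 0.1
[(180, 18, 18, 169), (183, 21, 15, 167), (186, 19, 17, 170), (189, 76, 51, 104), (192, 80, 55, 168), (195, 2, 181, 100), (198, 1, 214, 168), (201, 2, 211, 169)]
[(180, 14, 17, 170), (183, 13, 14, 170), (186, 16, 17, 170), (189, 71, 37, 111), (192, 79, 57, 161), (195, 1, 209, 99), (198, 4, 232, 166), (201, 4, 229, 167)]
[(180, 15, 15, 170), (183, 18, 15, 168), (186, 13, 13, 171), (189, 72, 35, 110), (192, 81, 55, 163), (195, 3, 213, 96), (198, 3, 250, 163), (201, 3, 226, 166)]
[(180, 18, 16, 158), (183, 16, 17, 162), (186, 19, 12, 164), (189, 23, 14, 161), (192, 81, 59, 165), (195, 1, 184, 100), (198, 3, 232, 167), (201, 1, 210, 166)]
```

```bash
python3 - <<'E'
from h import *
im=cv2.imread('pics/w5.png');ci=eyes.camera_info('wrist');s=manip.get_state(); r=rot(s['ee_rot']); p=np.array(s['position'])
h=cv2.cvtColor(im,cv2.COLOR_BGR2HSV); m=cv2.inRange(h,(65,30,90),(92,110,235)); m[:180]=0;m[200:]=0;m[:,:240]=0;m[:,400:]=0
ys,xs=np.nonzero(m); print(xs.min(),xs.max(),ys.min(),ys.max())
for x in(290,310,330,350):
    y=ys[xs==x].min()-.5; print(x,y,np.round((r.inv().apply(plane(ci,[[x,y]],.042)-p))*1000,1))
for x in(xs.min(),xs.max()): print(np.round((r.inv().apply(plane(ci,[[x,193]],.042)-p))*1000,1))
E
```

```text
272 355 189 194
290 188.5 [[ 37.4 -13.9  50.2]]
310 188.5 [[37.4 -3.7 50.3]]
330 188.5 [[37.3  6.5 50.3]]
350 190.5 [[36.3 16.8 50.3]]
[[ 35.1 -23.2  50.2]]
[[35.  19.4 50.3]]
```

Request:
servo_tool --series "0.001 -0.002 0.006 0 0 0 1;0.001 -0.002 0.012 0 0 0 1;0.001 -0.002 0.017 0 0 0 1;0.001 -0.002 0.017 0 0 0 1;0.001 -0.002 0.017 0 0 0 1"

```text
clock: 6.45
position: [0.5119, 0.0073, 0.0734]
ee_rot: [0.0, 0.968, 0.253, 0.002]
contact_force: [0.2, -0.7, -0.4]
width: 0.0133
gripper_force: 28.2
```

Request:
servo_tool --series "0 0 0.001 0 0 0 1;0 0 0.001 0 0 0 1;0 0 0.002 0 0 0 1;0 0 0.002 0 0 0 1"

```text
clock: 6.85
position: [0.5122, 0.0073, 0.0718]
ee_rot: [0.0, 0.968, 0.253, 0.003]
contact_force: [-0.7, -0.3, -0.7]
width: 0.0132
gripper_force: 28.3
```

Request:
servo_tool --series "0 0 0.001 0 0 0 1;0 0 0.001 0 0 0 1;0 0 0.002 0 0 0 1;0 0 0.002 0 0 0 1"

```text
clock: 7.25
position: [0.5125, 0.0072, 0.0716]
ee_rot: [0.001, 0.967, 0.253, 0.003]
contact_force: [-2.8, -1.0, 12.5]
width: 0.013
gripper_force: 29.8
```

Request:
servo_tool --series "0 0 -0.001 0 0 0 1;0 0 -0.001 0 0 0 0.7;0 0 -0.001 0 0 0 0.6;0 0 -0.001 0 0 0 0.5;0 0 -0.001 0 0 0 0.5"

```text
clock: 7.75
position: [0.512, 0.0074, 0.0704]
ee_rot: [0.0, 0.968, 0.253, 0.002]
contact_force: [-0.6, -0.1, 0.4]
width: 0.0431
gripper_force: 0.0
```

Request:
servo_tool --series "0 0 -0.02 0 0 0 0.4;0 0 -0.06 0 0 0 0.3;0 0 -0.11 0 0 0 0.3;0 0 -0.15 0 0 0 0.3;0 0 -0.15 0 0 0 0.3"

```text
clock: 8.25
position: [0.5152, 0.0069, 0.2267]
ee_rot: [0.003, 0.967, 0.253, 0.008]
contact_force: [0.5, -0.5, 0.6]
width: 0.0598
gripper_force: 0.0
```

```bash
python3 - <<'E'
from h import *
move(.586,.211,.26,11.6)
im=eyes.get_image('top')[:,:,::-1].copy(); cv2.imwrite('pics/t1.png',im)
ci=eyes.camera_info('top')
E
```

```text
shift [ 0.1622 -0.143  -0.0322] turn [ 0.4  -0.94 17.7 ] clock 8.25 j6 0.94
```

Request:
servo_tool --series "0.035 -0.031 -0.01 0 0 5 0.3;0.07 -0.062 -0.02 0 0 10 0.3;0.105 -0.093 -0.03 0 0 15 0.3;0.14 -0.124 -0.038 0 0 17.7 0.3;0.163 -0.144 -0.038 0 0 17.7 0.3"

```text
clock: 8.8
position: [0.5833, 0.2156, 0.2581]
ee_rot: [-0.001, 0.995, 0.101, 0.002]
contact_force: [-0.8, -0.9, -0.7]
width: 0.0598
gripper_force: 0.0
```

Request:
servo_tool --series "0 0 0 0 0 0 0.3;0 0 0 0 0 0 0.3;0 0 0 0 0 0 0.3"

```text
clock: 9.1
position: [0.5819, 0.2114, 0.2578]
ee_rot: [0.0, 0.995, 0.101, 0.001]
contact_force: [-0.4, -0.3, 0.3]
width: 0.0597
gripper_force: 0.0
```

```bash
python3 - <<'E'
from h import *
im=eyes.get_image('wrist')[:,:,::-1].copy(); cv2.imwrite('pics/w6.png',im); ci=eyes.camera_info('wrist')
print('yel',*find(im,ci,RED+YEL,(240,60,400,300),.051))
print('teal',*find(im,ci,TEAL,(200,60,440,330),.003))
move(.586,.211,.26,11.6)
im=eyes.get_image('top')[:,:,::-1].copy(); cv2.imwrite('pics/t1.png',im)
ci=eyes.camera_info('top'); print('top red',*find(im,ci,RED,(295,220,335,262),.045)); print('rim',*find(im,ci,RIM,(295,220,335,262),.042))
E
```

```text
yel [0.5871 0.2103] [108.3  88.3] 11.58
teal [0.5899 0.211 ] [160.4 140.2] 7.45
shift [ 0.0038  0.001  -0.0017] turn [ 0.05 -0.17 -0.08] clock 9.15 j6 1.61
top red [0.5079 0.0027] [78.5 60.5] 29.51Traceback (most recent call last):
  File "<stdin>", line 7, in <module>
  File "h.py", line 35, in find
    c=max(cv2.findContours(q,cv2.RETR_EXTERNAL,cv2.CHAIN_APPROX_NONE)[0],key=cv2.contourArea)[:,0]
      ~~~^^^^^^^^^^^^^^^^^^^^^^^^^^^^^^^^^^^^^^^^^^^^^^^^^^^^^^^^^^^^^^^^^^^^^^^^^^^^^^^^^^^^
ValueError: max() iterable argument is empty
```

View pics/w6.png

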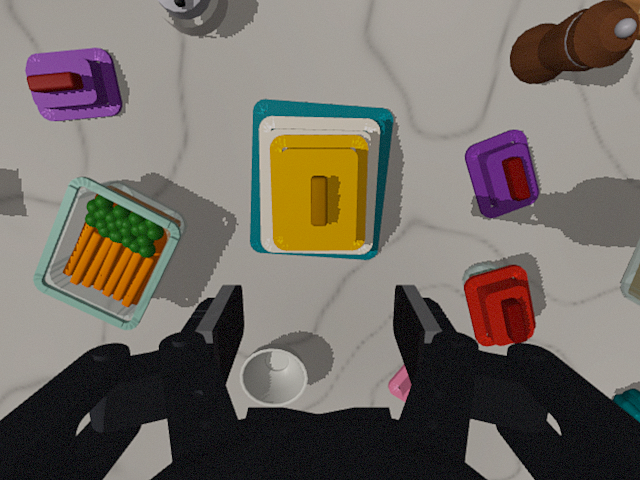

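Request:
servo_tool --series "0.002 0.001 0.05 0 0 0 0.4;0.005 0.001 0.1 0 0 0 0.4;0.005 0.001 0.145 0 0 0 0.4;0.005 0.001 0.17 0 0 0 0.4;0.005 0.001 0.17 0 0 0 0.4"

```text
clock: 9.7
position: [0.5854, 0.2107, 0.0852]
ee_rot: [0.001, 0.995, 0.1, -0.002]
contact_force: [-0.7, 0.0, -0.5]
width: 0.0515
gripper_force: 0.0
```

Request:
servo_tool --series "0 0 0 0 0 0 0.4;0 0 0 0 0 0 0.4;0 0 0 0 0 0 0.4"

```text
clock: 10.0
position: [0.5903, 0.2129, 0.0917]
ee_rot: [-0.0, 0.995, 0.101, 0.005]
contact_force: [0.4, 0.5, -0.4]
width: 0.0512
gripper_force: 0.0
```

```bash
python3 - <<'E'
from h import *
move(.587,.211,.077,11.6)
im=cv2.imread('pics/t1.png'); ci=eyes.camera_info('top')
big=cv2.resize(im,None,fx=4,fy=4,interpolation=cv2.INTER_CUBIC)
c4={k:(v*4 if k in('fx','fy') else (v+.5)*4-.5 if k in('cx','cy') else v) for k,v in ci.items()}
print('red',*find(big,c4,RED,(1180,880,1340,1048),.045))
print('penne',*find(big,c4,RIM,(351*4,168*4,431*4,248*4),.062))
im=cv2.imread('pics/w6.png')
E
```

```text
shift [-0.0038  0.0012  0.0146] turn [ 0.01 -0.55 -0.02] clock 10.0 j6 1.6
red [0.5098 0.005 ] [80.6 61. ] 29.42
penne [ 0.6041 -0.2025] [156.1 137.1] 1.98
```

Request:
servo_tool --series "-0.001 0.001 0.006 0 0 0 0.4;-0.001 0.001 0.01 0 0 0 0.4;-0.001 0.001 0.01 0 0 0 0.6;-0.001 0.001 0.01 0 0 0 0.7;-0.001 0.001 0.01 0 0 0 0.8" --squeeze 35

```text
clock: 10.5
position: [0.5882, 0.2116, 0.0793]
ee_rot: [-0.0, 0.995, 0.101, 0.003]
contact_force: [-0.0, -0.1, -0.0]
width: 0.0168
gripper_force: 0.0
```

Request:
servo_tool --series "0 0 0 0 0 0 1;0 0 0 0 0 0 1;0 0 0 0 0 0 1;0 0 0 0 0 0 1"

```text
clock: 10.9
position: [0.5883, 0.2116, 0.0795]
ee_rot: [-0.0, 0.995, 0.101, 0.003]
contact_force: [0.3, -0.2, 0.6]
width: 0.0129
gripper_force: 36.0
```

Request:
servo_tool --series "0 0 -0.01 0 0 0 1;0 0 -0.03 0 0 0 1;0 0 -0.055 0 0 0 1;0 0 -0.08 0 0 0 1;0 0 -0.1 0 0 0 1"

```text
clock: 11.4
position: [0.5878, 0.2115, 0.1813]
ee_rot: [-0.0, 0.995, 0.101, 0.003]
contact_force: [0.5, -0.1, -1.1]
width: 0.0129
gripper_force: 35.8
```

Request:
servo_tool --series "0 0 0 0 0 0 1;0 0 0 0 0 0 1;0 0 0 0 0 0 1"

```text
clock: 11.7
position: [0.5866, 0.2112, 0.1779]
ee_rot: [0.0, 0.995, 0.101, 0.001]
contact_force: [0.5, -0.2, -1.3]
width: 0.0129
gripper_force: 35.8
```

```bash
python3 - <<'E'
from h import *
move(.518,-.407,.18,-19.25)
im=eyes.get_image('wrist')[:,:,::-1].copy(); cv2.imwrite('pics/w7.png',im); ci=eyes.camera_info('wrist')
held(im,ci,YEL,108,.0315,rows=(140,330))
E
```

```text
shift [-0.1914  0.5918 -0.0024] turn [-2.000e-02 -1.400e-01  3.084e+01] clock 11.7 j6 1.6
centre x -0.1 y 0.5 width 88.9 skew deg 0.0
```

Request:
servo_tool --series "-0.006 0.02 0 0 0 0 1;-0.016 0.05 0 0 0 0 1;-0.028 0.088 0 0 0 0 1;-0.041 0.126 0 0 0 0 1;-0.053 0.165 0 0 0 0 1"

```text
clock: 12.25
position: [0.5677, 0.038, 0.1777]
ee_rot: [-0.0, 0.995, 0.101, 0.001]
contact_force: [0.5, -0.1, -1.0]
width: 0.0127
gripper_force: 35.8
```

Request:
servo_tool --series "-0.012 0.038 0 0 0 0 1;-0.025 0.076 0 0 0 0 1;-0.037 0.114 0 0 0 0 1;-0.049 0.152 0 0 0 0 1;-0.06 0.185 0 0 0 0 1"

```text
clock: 12.75
position: [0.5462, -0.1559, 0.1775]
ee_rot: [-0.001, 0.995, 0.101, 0.002]
contact_force: [-0.5, -1.0, -1.3]
width: 0.013
gripper_force: 35.8
```

Request:
servo_tool --series "-0.01 0.032 0 0 0 6 1;-0.02 0.064 0 0 0 12 1;-0.03 0.094 0 0 0 18 1;-0.038 0.12 0 0 0 24 1;-0.046 0.144 0 0 0 29 1"

```text
clock: 13.25
position: [0.5302, -0.3055, 0.177]
ee_rot: [-0.001, 0.988, -0.154, 0.001]
contact_force: [-0.1, 0.3, -0.6]
width: 0.0127
gripper_force: 35.8
```

Request:
servo_tool --series "0 0 0 0 0 1.8 1;0 0 0 0 0 1.8 1;0 0 0 0 0 1.8 1;0 0 0 0 0 1.8 1"

```text
clock: 13.65
position: [0.531, -0.3037, 0.1781]
ee_rot: [-0.001, 0.986, -0.166, 0.002]
contact_force: [-1.0, 0.9, -1.0]
width: 0.0131
gripper_force: 35.8
```

```bash
python3 - <<'E'
from h import *
move(.518,-.407,.18,-19.25)
im=eyes.get_image('wrist')[:,:,::-1].copy(); cv2.imwrite('pics/w8.png',im); ci=eyes.camera_info('wrist')
held(im,ci,YEL,108,.0315,rows=(140,330))
print('penne',*find(im,ci,RIM,(0,0,300,330),.062))
E
```

```text
shift [ 0.0216  0.1019 -0.0022] turn [-0.17 -0.2   0.11] clock 13.65 j6 1.27
centre x 8.5 y -15.6 width 121.1 skew deg 10.9
penne [ 0.6046 -0.2033] [154.5 134.6] 1.78
```

View pics/w8.png

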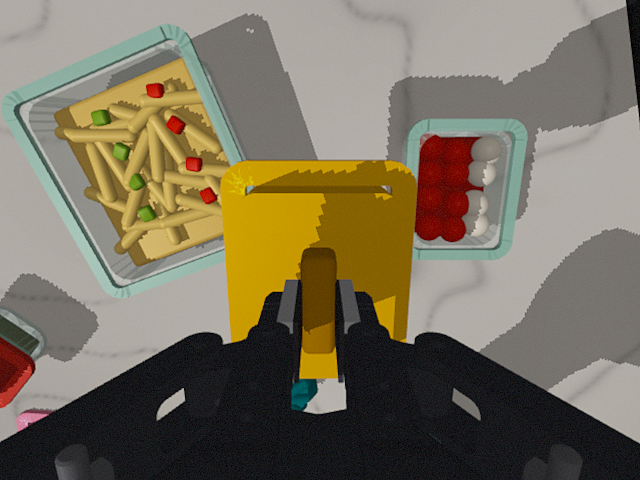

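```bash
python3 - <<'E'
from h import *
im=cv2.imread('pics/w8.png'); ci=eyes.camera_info('wrist')
print('tom',*find(im,ci,RIM,(395,105,535,270),.05))
E
```

```text
tom [ 0.5176 -0.4087] [102.1  83.6] -19.15
```

Request:
servo_tool --series "0.005 0.025 0 0 0 0 1;0.011 0.055 0 0 0 0 1;0.018 0.085 0.02 0 0 0 1;0.022 0.103 0.04 0 0 0 1;0.022 0.103 0.06 0 0 0 1"

```text
clock: 14.2
position: [0.5183, -0.4115, 0.1179]
ee_rot: [0.0, 0.986, -0.167, 0.003]
contact_force: [0.1, -0.0, -0.6]
width: 0.0132
gripper_force: 35.8
```

Request:
servo_tool --series "0 0 0.015 0 0 0 1;0 0 0.02 0 0 0 1;0 0 0.02 0 0 0 1;0 0 0.02 0 0 0 1;0 0 0.02 0 0 0 1"

```text
clock: 14.7
position: [0.5191, -0.4091, 0.0998]
ee_rot: [-0.0, 0.986, -0.167, 0.003]
contact_force: [-0.2, -0.1, -0.5]
width: 0.0129
gripper_force: 35.8
```

```bash
cat >> h.py <<'E'
def front(im,ci,zrim,x0,x1,y0,y1):
    """box rim peeking past the lid's front edge: tool-axis mm of its outer edge and lateral ends"""
    s=manip.get_state(); r=rot(s['ee_rot']); p=np.array(s['position'])
    h=cv2.cvtColor(im,cv2.COLOR_BGR2HSV); m=cv2.inRange(h,(65,28,90),(95,115,235))
    q=np.zeros_like(m); q[y0:y1,x0:x1]=m[y0:y1,x0:x1]; ys,xs=np.nonzero(q)
    t=lambda x,y: np.round(r.inv().apply(plane(ci,[[x,y]],zrim)-p)[0,:2]*1000,1)
    print('rim px',xs.min(),xs.max(),ys.min(),ys.max())
    mid=(xs.min()+xs.max())//2
    for x in range(mid-40,mid+41,20):
        if (xs==x).any(): print(x,t(x,ys[xs==x].min()-.5))
    for x in(xs.min(),xs.max()): print('end',t(x,np.median(ys[xs==x])))
E
python3 - <<'E'
from h import *
move(.518,-.408,.0815,-19.2)
im=eyes.get_image('wrist')[:,:,::-1].copy(); cv2.imwrite('pics/w9.png',im); ci=eyes.camera_info('wrist')
held(im,ci,YEL,108,.0315,rows=(140,330))
front(im,ci,.05,200,440,120,200)
E
```

```text
shift [-0.0016 -0.0007  0.0182] turn [-0.08 -0.39  0.02] clock 14.7 j6 1.13
centre x 0.2 y 0.5 width 88.9 skew deg 0.1
rim px 247 390 186 192
end [ 37.6 -35.8]
end [37.6 37.1]
```

Request:
servo_tool --series "-0.001 -0.001 0.006 0 0 0 1;-0.001 -0.001 0.012 0 0 0 1;-0.001 -0.001 0.015 0 0 0 1;-0.001 -0.001 0.015 0 0 0 1;-0.001 -0.001 0.015 0 0 0 1"

```text
clock: 15.25
position: [0.5178, -0.4076, 0.0831]
ee_rot: [-0.001, 0.986, -0.167, 0.002]
contact_force: [0.0, -0.3, -0.2]
width: 0.0124
gripper_force: 35.8
```

Request:
servo_tool --series "0 0 0.001 0 0 0 1;0 0 0.001 0 0 0 1;0 0 0.002 0 0 0 1;0 0 0.002 0 0 0 1"

```text
clock: 15.65
position: [0.518, -0.4077, 0.0815]
ee_rot: [-0.001, 0.986, -0.167, 0.003]
contact_force: [-0.2, 0.2, -0.3]
width: 0.0129
gripper_force: 35.8
```

Request:
servo_tool --series "0 0 0.001 0 0 0 1;0 0 0.001 0 0 0 1;0 0 0.002 0 0 0 1;0 0 0.002 0 0 0 1"

```text
clock: 16.05
position: [0.518, -0.4077, 0.0814]
ee_rot: [-0.0, 0.986, -0.167, 0.003]
contact_force: [-1.8, 1.9, 8.6]
width: 0.0127
gripper_force: 37.0
```

Request:
servo_tool --series "0 0 -0.001 0 0 0 1;0 0 -0.001 0 0 0 0.7;0 0 -0.001 0 0 0 0.6;0 0 -0.001 0 0 0 0.5;0 0 -0.001 0 0 0 0.5"

```text
clock: 16.55
position: [0.5178, -0.4075, 0.08]
ee_rot: [-0.001, 0.986, -0.167, 0.002]
contact_force: [-0.5, -1.2, 0.3]
width: 0.0426
gripper_force: 0.0
```

Request:
servo_tool --series "0 0 -0.02 0 0 0 0.4;0 0 -0.06 0 0 0 0.4;0 0 -0.1 0 0 0 0.4;0 0 -0.14 0 0 0 0.4;0 0 -0.18 0 0 0 0.4"

```text
clock: 17.05
position: [0.5168, -0.4076, 0.2618]
ee_rot: [-0.001, 0.986, -0.167, 0.002]
contact_force: [0.6, -0.3, -0.1]
width: 0.0512
gripper_force: 0.0
```

```bash
python3 - <<'E'
from h import *
move(.588,.211,.26,9)
E
```

```text
shift [-0.1362 -0.6075  0.0028] turn [ -0.08  -0.29 -28.21] clock 17.05 j6 1.13
```

Request:
servo_tool --series "-0.048 -0.213 0 0 0 0 0.4;-0.048 -0.213 0 0 0 0 0.4;-0.048 -0.213 0 0 0 0 0.4;-0.048 -0.213 0 0 0 0 0.4;-0.048 -0.213 0 0 0 0 0.4"

```text
clock: 17.55
position: [0.5414, -0.1862, 0.2609]
ee_rot: [-0.002, 0.986, -0.165, 0.002]
contact_force: [-0.1, 0.3, -0.2]
width: 0.0513
gripper_force: 0.0
```

Request:
servo_tool --series "-0.048 -0.213 0 0 0 0 0.4;-0.048 -0.213 0 0 0 0 0.4;-0.048 -0.213 0 0 0 0 0.4;-0.048 -0.213 0 0 0 0 0.4;-0.048 -0.213 0 0 0 0 0.4"

```text
clock: 18.05
position: [0.5663, 0.0307, 0.261]
ee_rot: [-0.002, 0.986, -0.165, 0.002]
contact_force: [-0.2, 0.3, -0.5]
width: 0.0509
gripper_force: 0.0
```

Request:
servo_tool --series "-0.01 -0.045 0 0 0 -6 0.4;-0.02 -0.09 0 0 0 -12 0.4;-0.03 -0.135 0 0 0 -18 0.4;-0.038 -0.165 0 0 0 -24 0.4;-0.041 -0.181 0 0 0 -28.2 0.4"

```text
clock: 18.55
position: [0.587, 0.2138, 0.2608]
ee_rot: [-0.001, 0.997, 0.082, 0.002]
contact_force: [0.2, -0.9, -0.3]
width: 0.051
gripper_force: 0.0
```

Request:
servo_tool --series "0 0 0 0 0 0 0.4;0 0 0 0 0 0 0.4;0 0 0 0 0 0 0.4"

```text
clock: 18.85
position: [0.5872, 0.2093, 0.2612]
ee_rot: [0.0, 0.997, 0.077, 0.002]
contact_force: [-0.4, 0.2, -0.3]
width: 0.0509
gripper_force: 0.0
```

```bash
python3 - <<'E'
from h import *
im=eyes.get_image('wrist')[:,:,::-1].copy(); cv2.imwrite('pics/w10.png',im); ci=eyes.camera_info('wrist')
h=cv2.cvtColor(im,cv2.COLOR_BGR2HSV)
# bright lid inside teal: fill the teal ring, look for non-teal
m=cv2.inRange(h,*TEAL[0]); m[:, :200]=0; m[:,450:]=0; m[330:]=0
c=max(cv2.findContours(m,cv2.RETR_EXTERNAL,cv2.CHAIN_APPROX_NONE)[0],key=cv2.contourArea)
print('teal',*rect(ci,c[:,0],.003))
print([tuple(v) for v in h[200,240:400:10].tolist()],[tuple(v) for v in h[150,240:400:10].tolist()])
move(.588,.211,.26,9)
im=eyes.get_image('top')[:,:,::-1].copy(); ci=eyes.camera_info('top')
big=cv2.resize(im,None,fx=4,fy=4,interpolation=cv2.INTER_CUBIC)
c4={k:(v*4 if k in('fx','fy') else (v+.5)*4-.5 if k in('cx','cy') else v) for k,v in ci.items()}
print('yel',*find(big,c4,YEL,(435*4,209*4,495*4,270*4),.053))
E
```

```text
teal [0.5904 0.2124] [160.3 139.7] 7.44
[(19, 13, 158), (93, 255, 110), (18, 30, 188), (20, 28, 183), (18, 24, 183), (20, 28, 183), (16, 26, 184), (18, 39, 143), (21, 40, 103), (20, 37, 123), (17, 26, 184), (21, 28, 182), (20, 29, 183), (20, 41, 125), (93, 131, 74), (10, 16, 98)] [(22, 18, 157), (92, 253, 114), (17, 26, 187), (17, 26, 186), (17, 26, 186), (19, 30, 188), (21, 26, 185), (16, 26, 185), (19, 29, 184), (16, 26, 185), (20, 28, 183), (18, 25, 184), (17, 26, 184), (19, 35, 123), (93, 240, 70), (23, 20, 104)]
shift [ 0.001  -0.0017  0.0013] turn [ 0.03 -0.29 -0.14] clock 18.9 j6 1.65
yel [ 0.5182 -0.4085] [109.6  89.7] -18.87
```

View pics/w10.png

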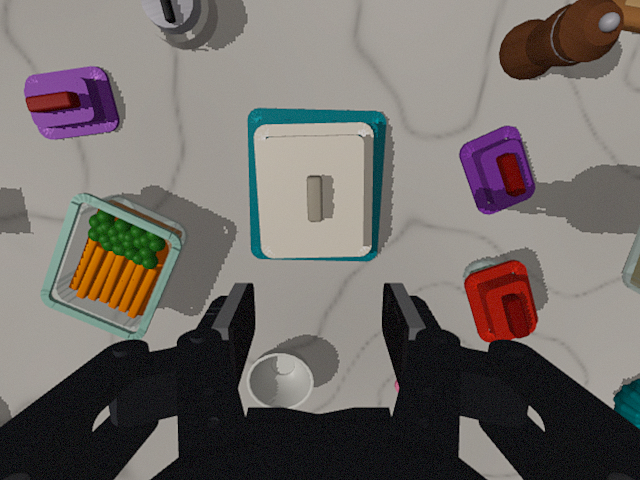

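```bash
python3 - <<'E'
from h import *
im=cv2.imread('pics/w10.png'); ci=eyes.camera_info('wrist')
h=cv2.cvtColor(im,cv2.COLOR_BGR2HSV)
m=cv2.inRange(h,*TEAL[0]); m[:, :200]=0; m[:,450:]=0; m[330:]=0
c=max(cv2.findContours(m,cv2.RETR_EXTERNAL,cv2.CHAIN_APPROX_NONE)[0],key=cv2.contourArea)
f=np.zeros_like(m); cv2.fillPoly(f,[cv2.convexHull(c)],255); q=f&cv2.inRange(h,(8,12,60),(40,75,255))
q=cv2.morphologyEx(q,cv2.MORPH_OPEN,np.ones((5,5)))
c=max(cv2.findContours(q,cv2.RETR_EXTERNAL,cv2.CHAIN_APPROX_NONE)[0],key=cv2.contourArea)[:,0]
print('cream',*rect(ci,c,.027))
b=cv2.inRange(h,(5,20,60),(40,75,160)); b[:165]=0;b[230:]=0;b[:,295:330]&=255;b[:,:295]=0;b[:,330:]=0
c=max(cv2.findContours(b,cv2.RETR_EXTERNAL,cv2.CHAIN_APPROX_NONE)[0],key=cv2.contourArea)[:,0]; print('bar',*rect(ci,c,.064))
print('carrot',*find(im,ci,RIM,(20,180,200,350),.056))
E
```

```text
cream [0.5897 0.2125] [135.2 114.4] 10.07
bar [0.5923 0.2099] [43.1 20.6] 9.25
carrot [0.4868 0.3996] [129.1 108.3] -17.94
```

Request:
servo_tool --series "0.003 -0.002 0.045 0 0 -1 0.4;0.003 -0.002 0.09 0 0 -1 0.4;0.003 -0.002 0.135 0 0 -1 0.4;0.003 -0.002 0.17 0 0 -1 0.4;0.003 -0.002 0.19 0 0 -1 0.4"

```text
clock: 19.45
position: [0.589, 0.2115, 0.0681]
ee_rot: [0.0, 0.996, 0.086, 0.0]
contact_force: [-0.2, -0.4, 0.7]
width: 0.0512
gripper_force: 0.0
```

Request:
servo_tool --series "0 0 0 0 0 0 0.4;0 0 0 0 0 0 0.4;0 0 0 0 0 0 0.4;0 0 0 0 0 0 0.4"

```text
clock: 19.85
position: [0.5922, 0.2133, 0.0733]
ee_rot: [-0.0, 0.996, 0.087, 0.004]
contact_force: [0.3, -1.0, 0.4]
width: 0.0508
gripper_force: 0.0
```

```bash
python3 - <<'E'
from h import *
move(.5897,.2125,.054,10)
E
```

```text
shift [-0.0028  0.0004  0.0192] turn [-0.01 -0.51 -0.02] clock 19.85 j6 1.63
```

Request:
servo_tool --series "-0.001 0 0.01 0 0 0 0.4;-0.001 0 0.017 0 0 0 0.4;-0.001 0 0.017 0 0 0 0.6;-0.001 0 0.017 0 0 0 0.7;-0.001 0 0.017 0 0 0 0.8" --squeeze 45

```text
clock: 20.35
position: [0.5901, 0.2131, 0.0543]
ee_rot: [-0.0, 0.996, 0.087, 0.003]
contact_force: [-0.0, 0.2, 1.0]
width: 0.017
gripper_force: 0.0
```

Request:
servo_tool --series "0 0 0 0 0 0 1;0 0 0 0 0 0 1;0 0 0 0 0 0 1;0 0 0 0 0 0 1"

```text
clock: 20.75
position: [0.5903, 0.2131, 0.0545]
ee_rot: [-0.0, 0.996, 0.087, 0.003]
contact_force: [0.4, 0.8, 0.8]
width: 0.0123
gripper_force: 46.3
```

Request:
servo_tool --series "0 0 -0.01 0 0 0 1;0 0 -0.035 0 0 0 1;0 0 -0.065 0 0 0 1;0 0 -0.095 0 0 0 1;0 0 -0.12 0 0 0 1"

```text
clock: 21.25
position: [0.5895, 0.2129, 0.1764]
ee_rot: [-0.0, 0.996, 0.087, 0.003]
contact_force: [0.4, -0.8, -0.6]
width: 0.0125
gripper_force: 46.0
```

Request:
servo_tool --series "0 0 0 0 0 0 1;0 0 0 0 0 0 1;0 0 0 0 0 0 1"

```text
clock: 21.55
position: [0.5882, 0.2126, 0.1727]
ee_rot: [0.0, 0.996, 0.087, 0.001]
contact_force: [0.6, 0.4, -1.8]
width: 0.0123
gripper_force: 46.0
```

```bash
python3 - <<'E'
from h import *
move(.4875,.3993,.175,-17.8)
im=eyes.get_image('wrist')[:,:,::-1].copy(); cv2.imwrite('pics/w11.png',im); ci=eyes.camera_info('wrist')
held(im,ci,[((8,20,165),(40,75,255))],134,.0305,rows=(100,330))
E
```

```text
shift [-0.0668 -0.2013 -0.0025] turn [-1.000e-02 -1.200e-01  2.779e+01] clock 21.55 j6 1.63
centre x -0.6 y -2.2 width 110.2 skew deg 0.1
```

View pics/w11.png

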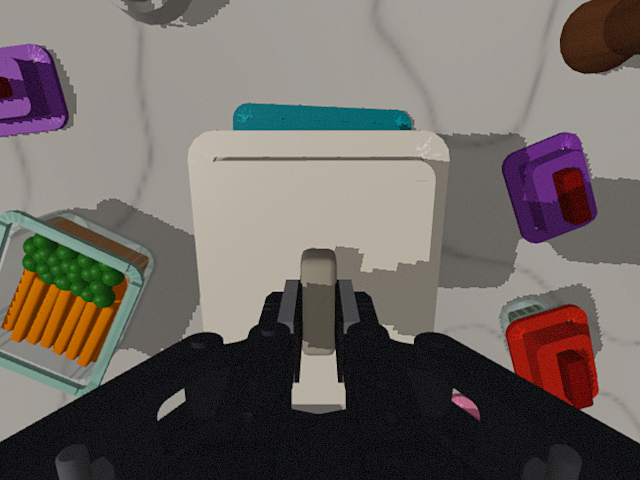

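Request:
servo_tool --series "-0.008 -0.025 0 0 0 4 1;-0.02 -0.06 0 0 0 10 1;-0.032 -0.097 0 0 0 16 1;-0.045 -0.135 0 0 0 22 1;-0.056 -0.17 0 0 0 27.8 1"

```text
clock: 22.1
position: [0.503, 0.3715, 0.1722]
ee_rot: [0.0, 0.988, -0.157, 0.001]
contact_force: [1.1, -0.3, -0.8]
width: 0.0124
gripper_force: 46.0
```

```bash
python3 - <<'E'
from h import *
move(.4875,.3993,.1,-17.8)
E
```

```text
shift [-0.0235 -0.0216  0.0722] turn [-0.   -0.13 -0.25] clock 22.1 j6 2.41
```

Request:
servo_tool --series "-0.01 -0.01 0.02 0 0 0 1;-0.021 -0.021 0.04 0 0 0 1;-0.021 -0.021 0.06 0 0 0 1;-0.021 -0.021 0.065 0 0 0 1;-0.021 -0.021 0.065 0 0 0 1"

```text
clock: 22.6
position: [0.4906, 0.3963, 0.107]
ee_rot: [0.001, 0.988, -0.155, 0.001]
contact_force: [0.5, -0.1, -0.9]
width: 0.013
gripper_force: 46.0
```

Request:
servo_tool --series "0 0 0 0 0 0 1;0 0 0 0 0 0 1;0 0 0 0 0 0 1"

```text
clock: 22.9
position: [0.4923, 0.3971, 0.11]
ee_rot: [-0.001, 0.988, -0.155, 0.003]
contact_force: [0.3, -0.6, -1.3]
width: 0.0129
gripper_force: 46.0
```

```bash
python3 - <<'E'
from h import *
move(.4877,.3993,.0865,-17.8)
im=eyes.get_image('wrist')[:,:,::-1].copy(); cv2.imwrite('pics/w12.png',im)
E
```

```text
shift [-0.0052 -0.0006  0.0234] turn [-0.22 -0.34 -0.04] clock 22.9 j6 2.45
```

View pics/w12.png

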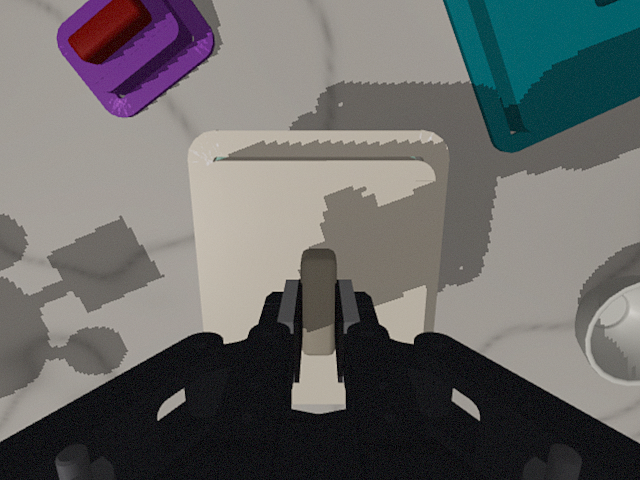

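Request:
servo_tool --series "-0.004 -0.001 0.006 0 0 0 1;-0.004 -0.001 0.012 0 0 0 1;-0.004 -0.001 0.018 0 0 0 1;-0.004 -0.001 0.019 0 0 0 1;-0.004 -0.001 0.019 0 0 0 1"

```text
clock: 23.45
position: [0.4879, 0.3991, 0.0892]
ee_rot: [-0.0, 0.988, -0.155, 0.002]
contact_force: [0.6, -0.6, -1.4]
width: 0.0127
gripper_force: 46.0
```

Request:
servo_tool --series "0 0 0.001 0 0 0 1;0 0 0.001 0 0 0 1;0 0 0.002 0 0 0 1;0 0 0.002 0 0 0 1"

```text
clock: 23.85
position: [0.4881, 0.3993, 0.0879]
ee_rot: [-0.001, 0.988, -0.155, 0.003]
contact_force: [-0.3, -0.5, -1.0]
width: 0.0125
gripper_force: 46.0
```

Request:
servo_tool --series "0 0 0.001 0 0 0 1;0 0 0.001 0 0 0 1;0 0 0.002 0 0 0 1;0 0 0.002 0 0 0 1"

```text
clock: 24.25
position: [0.4882, 0.3993, 0.0865]
ee_rot: [-0.001, 0.988, -0.155, 0.003]
contact_force: [-0.9, -1.0, 4.1]
width: 0.0124
gripper_force: 46.6
```

Contact made; release and go up, then over the teal lid.

Request:
servo_tool --series "0 0 0 0 0 0 0.8;0 0 0 0 0 0 0.7;0 0 0 0 0 0 0.6;0 0 0 0 0 0 0.5;0 0 0 0 0 0 0.5"

```text
clock: 24.75
position: [0.4882, 0.3993, 0.0858]
ee_rot: [-0.001, 0.988, -0.155, 0.002]
contact_force: [0.2, -0.3, -0.3]
width: 0.0427
gripper_force: 0.0
```

Request:
servo_tool --series "0 0 -0.02 0 0 0 0.4;0 0 -0.06 0 0 0 0.4;0 0 -0.1 0 0 0 0.4;0 0 -0.14 0 0 0 0.4;0 0 -0.17 0 0 0 0.4"

```text
clock: 25.25
position: [0.4877, 0.3995, 0.2589]
ee_rot: [-0.002, 0.988, -0.155, 0.004]
contact_force: [0.0, 0.3, 0.6]
width: 0.0509
gripper_force: 0.0
```

```bash
python3 - <<'E'
from h import *
move(.59,.212,.255,7.5)
E
```

```text
shift [0.1547 0.1472 0.0042] turn [ -0.19  -0.44 -25.31] clock 25.25 j6 2.46
```

Request:
servo_tool --series "0.033 0.031 0 0 0 -6 0.4;0.066 0.062 0 0 0 -12 0.4;0.099 0.093 0 0 0 -18 0.4;0.132 0.124 0 0 0 -25.3 0.4;0.155 0.147 0 0 0 -25.3 0.4"

```text
clock: 25.75
position: [0.5911, 0.2092, 0.2562]
ee_rot: [0.0, 0.998, 0.066, 0.003]
contact_force: [0.1, 0.7, -0.1]
width: 0.0511
gripper_force: 0.0
```

Request:
servo_tool --series "0 0 0 0 0 0 0.4;0 0 0 0 0 0 0.4;0 0 0 0 0 0 0.4"

```text
clock: 26.05
position: [0.5893, 0.2126, 0.2562]
ee_rot: [-0.001, 0.998, 0.066, 0.002]
contact_force: [0.2, -0.1, 0.2]
width: 0.0513
gripper_force: 0.0
```

```bash
python3 - <<'E'
from h import *
im=eyes.get_image('wrist')[:,:,::-1].copy(); cv2.imwrite('pics/w13.png',im); ci=eyes.camera_info('wrist')
print('teal',*find(im,ci,TEAL,(200,60,450,330),.003))
move(.59,.212,.0305,7.4)
im=eyes.get_image('top')[:,:,::-1].copy(); cv2.imwrite('pics/t2.png',im)
h=cv2.cvtColor(cv2.imread('pics/w13.png'),cv2.COLOR_BGR2HSV); print([tuple(v) for v in h[265,40:200:8].tolist()])
E
```

```text
teal [0.5895 0.2115] [159.7 139.9] 7.51
shift [-0.0005  0.0012  0.2258] turn [-0.04 -0.29  0.17] clock 26.1 j6 1.67
[(20, 14, 170), (14, 16, 172), (18, 23, 199), (21, 24, 199), (18, 26, 199), (19, 25, 196), (19, 24, 198), (19, 25, 197), (20, 25, 200), (17, 24, 198), (23, 26, 197), (21, 26, 195), (21, 25, 195), (18, 26, 195), (18, 26, 195), (18, 26, 198), (18, 36, 91), (18, 29, 130), (15, 38, 107), (15, 15, 105)]
```

View pics/w13.png

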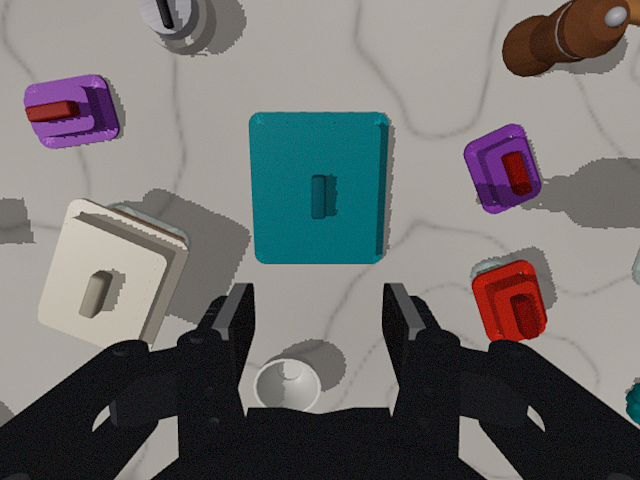

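Request:
servo_tool --series "0 0.001 0.045 0 0 0 0.4;0 0.001 0.09 0 0 0 0.4;0 0.001 0.135 0 0 0 0.4;0 0.001 0.18 0 0 0 0.4;0 0.001 0.207 0 0 0 0.4"

```text
clock: 26.65
position: [0.5883, 0.2117, 0.0459]
ee_rot: [0.0, 0.998, 0.066, 0.0]
contact_force: [-1.5, -0.3, 0.1]
width: 0.0514
gripper_force: 0.0
```

Request:
servo_tool --series "0 0 0 0 0 0 0.4;0 0 0 0 0 0 0.4;0 0 0 0 0 0 0.4;0 0 0 0 0 0 0.4"

```text
clock: 27.05
position: [0.5926, 0.2116, 0.0517]
ee_rot: [-0.001, 0.998, 0.066, 0.005]
contact_force: [0.2, -0.3, -0.4]
width: 0.0512
gripper_force: 0.0
```

```bash
python3 - <<'E'
from h import *
move(.5897,.2118,.0305,7.45)
im=cv2.imread('pics/t2.png'); ci=eyes.camera_info('top')
big=cv2.resize(im,None,fx=4,fy=4,interpolation=cv2.INTER_CUBIC); h=cv2.cvtColor(big,cv2.COLOR_BGR2HSV)
print(h[1000,560:820:12].tolist())
c4={k:(v*4 if k in('fx','fy') else (v+.5)*4-.5 if k in('cx','cy') else v) for k,v in ci.items()}
print('cream',*find(big,c4,[((10,9,186),(40,75,255))],(136*4,212*4,206*4,288*4),.058))
E
```

```text
shift [-0.003  -0.0006  0.0211] turn [-0.03 -0.55  0.06] clock 27.05 j6 1.67
[[38, 6, 183], [38, 6, 183], [24, 12, 206], [25, 14, 202], [21, 31, 140], [22, 33, 140], [22, 34, 113], [24, 33, 78], [23, 39, 78], [23, 36, 86], [24, 22, 118], [22, 13, 212], [25, 13, 209], [25, 15, 209], [27, 13, 209], [26, 22, 93], [24, 18, 142], [50, 12, 124], [30, 6, 118], [30, 4, 116], [45, 4, 117], [60, 2, 114]]
cream [0.5146 0.3723] [91.3 55.3] 18.37
```

Request:
servo_tool --series "-0.001 0 0.01 0 0 0 0.4;-0.001 0 0.018 0 0 0 0.4;-0.001 0 0.018 0 0 0 0.6;-0.001 0 0.018 0 0 0 0.7;-0.001 0 0.018 0 0 0 0.8" --squeeze 55

```text
clock: 27.55
position: [0.5903, 0.2109, 0.0312]
ee_rot: [-0.0, 0.998, 0.065, 0.003]
contact_force: [-0.6, 0.1, -0.0]
width: 0.0171
gripper_force: 0.2
```

Request:
servo_tool --series "0 0 0 0 0 0 1;0 0 0 0 0 0 1;0 0 0 0 0 0 1;0 0 0 0 0 0 1"

```text
clock: 27.95
position: [0.5904, 0.2109, 0.0316]
ee_rot: [-0.0, 0.998, 0.065, 0.003]
contact_force: [-0.4, 0.0, 2.9]
width: 0.012
gripper_force: 55.9
```

Request:
servo_tool --series "0 0 -0.01 0 0 0 1;0 0 -0.035 0 0 0 1;0 0 -0.07 0 0 0 1;0 0 -0.11 0 0 0 1;0 0 -0.15 0 0 0 1"

```text
clock: 28.45
position: [0.5888, 0.2106, 0.1828]
ee_rot: [-0.0, 0.998, 0.065, 0.002]
contact_force: [-0.1, 0.6, -1.6]
width: 0.0122
gripper_force: 55.6
```

Request:
servo_tool --series "0 0 0 0 0 0 1;0 0 0 0 0 0 1;0 0 0 0 0 0 1"

```text
clock: 28.75
position: [0.5882, 0.2104, 0.18]
ee_rot: [0.0, 0.998, 0.065, 0.001]
contact_force: [0.2, 0.0, -1.1]
width: 0.0121
gripper_force: 55.6
```

```bash
python3 - <<'E'
from h import *
move(.6047,-.2026,.178,1.85)
im=eyes.get_image('wrist')[:,:,::-1].copy(); cv2.imwrite('pics/w14.png',im); ci=eyes.camera_info('wrist')
held(im,ci,TEAL,160,.0315,rows=(60,330))
E
```

```text
shift [-0.0375  0.4116  0.002 ] turn [ 0.01 -0.13  5.64] clock 28.75 j6 1.67
centre x 0.4 y 0.5 width 141.1 skew deg 0.1
```

Request:
servo_tool --series "-0.002 0.02 0 0 0 0 1;-0.005 0.05 0 0 0 0 1;-0.008 0.085 0 0 0 1 1;-0.011 0.12 0 0 0 2 1;-0.014 0.155 0 0 0 3 1"

```text
clock: 29.3
position: [0.5946, 0.054, 0.1792]
ee_rot: [-0.0, 0.999, 0.039, 0.001]
contact_force: [-0.2, -0.3, -1.0]
width: 0.0118
gripper_force: 55.6
```

Request:
servo_tool --series "-0.004 0.035 0 0 0 1 1;-0.008 0.07 0 0 0 2 1;-0.012 0.105 0 0 0 2.6 1;-0.016 0.14 0 0 0 2.6 1;-0.02 0.175 0 0 0 2.6 1"

```text
clock: 29.8
position: [0.5883, -0.1219, 0.1791]
ee_rot: [-0.001, 1.0, 0.016, 0.001]
contact_force: [0.4, -0.2, -1.5]
width: 0.0115
gripper_force: 55.6
```

Request:
servo_tool --series "-0.002 0.03 0 0 0 0 1;-0.004 0.055 0 0 0 0 1;-0.005 0.072 0 0 0 0 1;-0.005 0.08 0 0 0 0 1"

```text
clock: 30.2
position: [0.5865, -0.2021, 0.1795]
ee_rot: [-0.001, 1.0, 0.016, 0.001]
contact_force: [1.3, 0.4, -1.8]
width: 0.012
gripper_force: 55.6
```

Request:
servo_tool --series "0 0 0.02 0 0 0 1;0 0 0.045 0 0 0 1;0 0 0.065 0 0 0 1;0 0 0.065 0 0 0 1;0 0 0.065 0 0 0 1"

```text
clock: 30.7
position: [0.5875, -0.2001, 0.1157]
ee_rot: [-0.001, 1.0, 0.017, 0.002]
contact_force: [-0.4, -0.1, -0.6]
width: 0.0117
gripper_force: 55.6
```

```bash
python3 - <<'E'
from h import *
move(.6045,-.2026,.0935,1.85)
im=eyes.get_image('top')[:,:,::-1].copy(); cv2.imwrite('pics/t3.png',im)
ci=eyes.camera_info('top')
big=cv2.resize(im,None,fx=4,fy=4,interpolation=cv2.INTER_CUBIC)
c4={k:(v*4 if k in('fx','fy') else (v+.5)*4-.5 if k in('cx','cy') else v) for k,v in ci.items()}
print('cream',*find(big,c4,[((10,9,186),(40,75,255))],(136*4,212*4,206*4,288*4),.058))
E
```

```text
shift [0.0168 0.0031 0.0223] turn [-0.08 -0.25  0.08] clock 30.7 j6 1.09
cream [0.4888 0.4034] [137.9 110.9] -18.8
```

Request:
servo_tool --series "0.008 0.002 0 0 0 0 1;0.017 0.003 0 0 0 0 1;0.017 0.003 0.008 0 0 0 1;0.017 0.003 0.01 0 0 0 1;0.017 0.003 0.01 0 0 0 1"

```text
clock: 31.25
position: [0.6039, -0.203, 0.1051]
ee_rot: [-0.001, 1.0, 0.017, 0.002]
contact_force: [0.4, 0.5, -1.1]
width: 0.0119
gripper_force: 55.6
```

Request:
servo_tool --series "0 0 0 0 0 0 1;0 0 0 0 0 0 1;0 0 0 0 0 0 1"

```text
clock: 31.55
position: [0.6046, -0.2034, 0.1062]
ee_rot: [-0.0, 1.0, 0.016, 0.003]
contact_force: [-0.1, -0.3, -1.5]
width: 0.012
gripper_force: 55.6
```

```bash
python3 - <<'E'
from h import *
move(.6045,-.2026,.0935,1.85)
im=eyes.get_image('wrist')[:,:,::-1].copy(); cv2.imwrite('pics/w15.png',im); ci=eyes.camera_info('wrist')
held(im,ci,TEAL,160,.0315,rows=(60,330))
E
```

```text
shift [-0.0001 -0.0008  0.0127] turn [-0.03 -0.31  0.04] clock 31.55 j6 1.1
centre x 0.5 y 0.5 width 141.3 skew deg 0.1
```

Request:
servo_tool --series "0 -0.001 0.004 0 0 0 1;0 -0.001 0.008 0 0 0 1;0 -0.001 0.011 0 0 0 1;0 -0.001 0.012 0 0 0 1;0 -0.001 0.012 0 0 0 1"

```text
clock: 32.1
position: [0.6045, -0.2023, 0.0938]
ee_rot: [-0.0, 1.0, 0.017, 0.002]
contact_force: [-0.6, -0.5, -1.5]
width: 0.0122
gripper_force: 55.6
```

Request:
servo_tool --series "0 0 0.001 0 0 0 1;0 0 0.001 0 0 0 1;0 0 0.002 0 0 0 1;0 0 0.002 0 0 0 1"

```text
clock: 32.5
position: [0.6048, -0.2024, 0.0935]
ee_rot: [-0.0, 1.0, 0.017, 0.003]
contact_force: [-1.0, 1.2, 7.1]
width: 0.0117
gripper_force: 56.6
```

Contact; release, rise and move clear.

Request:
servo_tool --series "0 0 -0.001 0 0 0 0.8;0 0 -0.001 0 0 0 0.7;0 0 -0.001 0 0 0 0.6;0 0 -0.001 0 0 0 0.5;0 0 -0.001 0 0 0 0.5"

```text
clock: 33.0
position: [0.6046, -0.2023, 0.0928]
ee_rot: [-0.0, 1.0, 0.016, 0.002]
contact_force: [-0.8, 1.0, 0.1]
width: 0.0429
gripper_force: 0.0
```

Request:
servo_tool --series "0 0 -0.02 0 0 0 0.4;0 0 -0.06 0 0 0 0.4;0 0 -0.1 0 0 0 0.4;0 0 -0.14 0 0 0 0.4;0 0 -0.18 0 0 0 0.4"

```text
clock: 33.5
position: [0.6035, -0.2023, 0.2746]
ee_rot: [-0.0, 1.0, 0.017, 0.003]
contact_force: [0.3, 0.4, 0.2]
width: 0.0516
gripper_force: 0.0
```

Request:
servo_tool --series "-0.24 0.05 0 0 0 0 0.4;-0.24 0.05 0 0 0 0 0.4;-0.24 0.05 0 0 0 0 0.4;-0.24 0.05 0 0 0 0 0.4;-0.24 0.05 0 0 0 0 0.4"

```text
clock: 34.0
position: [0.3632, -0.2603, 0.2717]
ee_rot: [-0.0, 1.0, 0.017, 0.002]
contact_force: [-0.6, -0.5, 1.0]
width: 0.0512
gripper_force: 0.0
```

Request:
servo_tool --series "0 0 0 0 0 0 0.4;0 0 0 0 0 0 0.4;0 0 0 0 0 0 0.4;0 0 0 0 0 0 0.4;0 0 0 0 0 0 0.4"

```text
clock: 34.5
position: [0.3665, -0.2601, 0.2715]
ee_rot: [-0.001, 1.0, 0.017, 0.003]
contact_force: [0.7, -0.8, -1.2]
width: 0.0514
gripper_force: 0.0
```

```bash
python3 - <<'E'
from h import *
im=eyes.get_image('top')[:,:,::-1].copy(); ci=eyes.camera_info('top')
sd=eyes.get_image('side')[:,:,::-1]
a=cv2.resize(im[170:300,130:500],(740,260),interpolation=cv2.INTER_CUBIC); b=cv2.resize(sd[160:390,190:400],None,fx=1.4,fy=1.4)
c=np.zeros((590,740,3),np.uint8); c[:260]=a; c[262:262+b.shape[0],:b.shape[1]]=b; cv2.imwrite('pics/fin.png',c)
big=cv2.resize(im,None,fx=4,fy=4,interpolation=cv2.INTER_CUBIC)
c4={k:(v*4 if k in('fx','fy') else (v+.5)*4-.5 if k in('cx','cy') else v) for k,v in ci.items()}
f=lambda n,col,x,y,w,z:print(n,*find(big,c4,col,((x-w)*4,(y-w)*4,(x+w)*4,(y+w)*4),z))
f('teal',TEAL,391,208,42,.065); f('cream',[((10,9,187),(40,75,255))],171,250,36,.058); f('yel',YEL,465,239,28,.053); f('red',RED,315,241,21,.045)
E
```

```text
teal [ 0.6053 -0.2031] [159.  140.1] 1.65
cream [0.4894 0.4052] [136.9 105.9] -17.26
yel [ 0.5184 -0.4086] [109.3  89.6] -18.97
red [0.5098 0.005 ] [80.6 61. ] 29.42
```

View pics/fin.png

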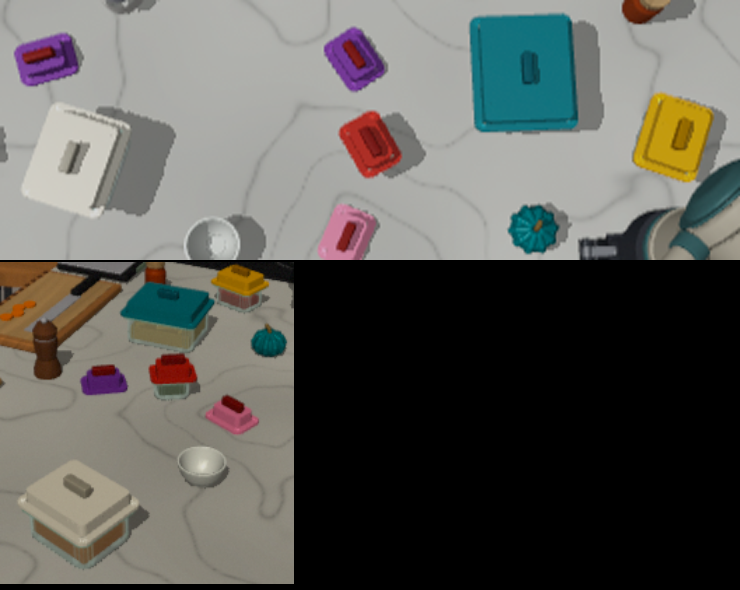

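The final picture shows all four lids seated on their boxes, and the measured centres match the box centres to within a few mm. The cream lid's measured offset is explained by its shaded edge dropping out of the colour mask.

```bash
python3 -c "
from rig import manip
print(manip.sign_off())"
```

```text
the job is handed in; nothing more can be done
None
```

I set all four lids on their own boxes (teal on penne, cream on carrots, yellow on tomatoes, red on olives) and handed the job in at about 34.6 s; the hand-in returned no verdict.

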